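# Stand the toppled bookend back up against the slide files

## Task

The steel bookend beside the row of slide-file boxes has toppled onto its plate, its foot sticking up. Push on the foot to tip the bookend back upright, so that it stands on its foot, then push it along the table until its plate stands flat against the end of the row. Only push: never grip or lift it, and leave the cup and the small capped jar where they are.

Things in the scene. Friction and masses are not known exactly. Their poses are not given: they have to be found in the camera images.
- bookend: Loose dark steel L-shaped bookend, 110 mm wide (own x), 0.5-0.75 kg. Origin: middle of the outer heel edge, where plate and foot meet. Plate: y 0 to 72, z 0 to 4 mm (outer face z = 0). Foot: z 0 to 90, y 0 to 18 mm (underside y = 0). Start: lies on the plate's outer face, z up, y level roughly towards the row, foot upright. Standing: y up, z level pointing away from the row.
- bookend_toe (a point): Middle of the flat end face of the foot (18 mm thick, 110 mm wide), at (0, 9, 90) mm in the bookend's frame; topmost at the start, farthest from the row when standing. Pushing the upper part of the foot level in the bookend's -y direction (away from the row) turns it about the heel; after about 22 degrees it falls the rest of the way onto its foot by itself.
- bookend_plate_end (a point): Middle of the plate's free end, at (0, 72, 2) mm in the bookend's frame. At the start it lies flat on the table, 25 to 70 mm from the row's end face (near edge nearest); it is the top edge when the bookend stands, level with the top of the row.
- bookend_com (a point): The bookend's centre of mass, at about (0, 15, 37) mm in its frame: standing, 15 mm above the table and 37 mm behind the plate's outer face. Slide the standing bookend by pushing it low, for instance on the end face of the foot: a push high on the plate tips the toe up and leaves the heel short of the row.
- row: Row of five slide-file boxes of grey and brown board side by side like books, fixed to the table: 140 mm deep (own x, centred), 72 mm high, 197 mm long (own y 0 to 197). Origin: bottom middle of the flat end face (plane y = 0), which looks in own -y towards the bookend.
- cup: Bystander: loose white plastic cup, 72 mm across, 85 mm high, origin at the centre of its underside. Not to be disturbed.
- tub: Bystander: loose amber glass jar with a white cap, 52 mm across, 60 mm high, origin at the centre of its underside. Not to be disturbed.
Mind the look-alikes: they are no part of the job. What is shaped like the bookend but purple or red is not meant.

How it is judged:
By the outcome, as a careful person would: the job done as asked, in the order asked, and still so for the second after the job is handed in, with the robot touching nothing.
It also fails if it takes over 45 s, if anything falls off the work surface, if the arm or the gripper's body presses on something with over 40 N, if the wrist force passes 120 N, or if a joint passes its speed limit or range.

## Robot

A 6-joint arm with a two-finger parallel gripper is mounted at the origin on the work surface. World frame = base frame: x ahead of the robot, y to its left, z up, the work surface at z = 0. Lengths are in m, angles in rad, forces in N, time in s.
With the tool pointing down it reaches from about 0.225 to 0.875 m from the base axis. Payload 3.4 kg.
Tool frame: the origin (TCP) lies on the centre line of the jaws, within the pads' length; the fingertips stand 11 mm ahead of it and the grasp point (between the pads) lies 8 mm behind it; z points along the fingers, y is the line along which they close (so a half turn about z gives the same grasp; the last joint's range is limited). The gripper opens to 85 mm and grips with 20 to 120 N. Pads are 22 mm wide; open, the fingers measure 114 mm over their backs; the gripper's body (76 mm by 85 mm) begins 54 mm behind the grasp point. The pads swing forward as they close: fully open they stand 13 mm farther back than shut.
Start: joints at [1.037, 0.276, 1.505, -0, 1.361, -0.121], TCP at [0.231, 0.527, 0.242] pointing down, gripper open.
Joint ranges: [-2.89, 2.89], [-0.75, 2.08], [0.22, 2.7], [-1.18, 4.32], [0.11, 2.71], [-2.7, 2.7]. Speed limits (rad/s): [2.57, 2.57, 3.14, 3.14, 3.14, 3.14].

## Interface

Orientations are given as a unit quaternion [w, x, y, z].
In Python, from rig import manip, eyes, job gives the robot as it stands.
- The arm moves only by the tool drive_tool, never from a script. Its argument "rows" is a list of rows, each a list of 3 entries, a list of its own where there are three numbers: the turn, a rotation vector about the world's x, y, z in rad, then the shift along the world's x, y, z in cm, then the finger opening in cm, from 0 to 8.54. A call has 1 to 8 rows; each row shifts and turns the commanded pose from where the row before left it; what a row does not reach is not made up. A row lasts 1/8 s, in which the tool goes at most 62.5 mm and 10.7 degrees, less where a joint would pass 70% of its speed; a pose out of reach is approached as far as the arm can. A call is refused whole if a number of a shift passes 6.25 or a number of a turn 0.188, either way. A call with a gripper value outside its range is refused whole. The fingers move at their own pace and stop on an object; "force" is the grip in N (left out, the last holds). Time passes only in rows, so rows that do not move let the fingers close. It gives the time, the measured TCP pose, the force, the opening and the grip force at its end, in the units of the state.
- manip.get_state(): the state, without advancing time (a new reading comes with each control period).
- eyes.get_image(name): name is "side" or "top"; returns the picture (384x512x3 uint8, red, green, blue); there is no depth.
- eyes.get_calibration(name): a dict with "camera_matrix" (3x3 intrinsics, pixels), "view" (4x4, takes a point from world to camera coordinates). Camera axes: x right, y up, looking along -z (the intrinsics and any distortion apply to the point x, -y, -z); pixel columns grow to the right and rows downward; lengths in m; the calibration is good to about 2 mm. A picture is of the moment at which its call begins. get_calibration takes no time and is no camera call.
- job.sign_off(): hands the job in; it is judged then, once.
The state is a dict: "clock": time; "qpos": joint angles; "qd": joint speeds; "effort": joint torques, N m; "position": TCP position; "ee_rot": TCP orientation; "contact_force": force on the tool from outside, world axes, zero at the start; "moment": the same for the moment, N m; "width": finger opening in m; "gripper_force": force on a finger pad.
Only numpy, scipy, OpenCV 4.12 (cv2) and the standard library are available. Lean on these libraries where they do the work, as an engineer would, in place of code of your own. Each camera call takes 0.05 s, during which the arm holds its last target. There are 200 camera calls.

## Working session

There is one attempt and no reset: what is moved stays moved. The work goes in short steps, Python scripts to look and compute and a tool call to move; the robot and the scene stay as the last step left them, time stands still between calls to the robot, and variables do not carry over. Pictures are saved under pics/ and viewed, at most 10 in all, crops included, and the job is handed in when it is done.

Besides the shell and the picture viewer there is one more tool, called after "Call:" as a command line: name --argument value ..., lists and objects as JSON in quotes. drive_tool: Moves the arm, as the interface text tells. Its arguments: {"type":"object","properties":{"rows":{"type":"array"},"force":{"type":"number"}},"required":["rows"]}

```bash
mkdir -p pics
cat > h.py <<'E'
import numpy as np, cv2
from rig import manip, eyes, job
def snap(n,f):
    im=eyes.get_image(n); cv2.imwrite('pics/'+f,im[:,:,::-1]); return im
def ray(n,u,v):
    c=eyes.get_calibration(n);K=np.array(c['camera_matrix']);V=np.array(c['view'])
    d=np.linalg.inv(K)@[u,v,1]; d=np.array([d[0],-d[1],-d[2]])
    R=V[:3,:3]; return -R.T@V[:3,3], R.T@d
def onz(n,u,v,z):
    o,d=ray(n,u,v); return o+d*(z-o[2])/d[2]
def proj(n,p):
    c=eyes.get_calibration(n);K=np.array(c['camera_matrix']);V=np.array(c['view'])
    q=V[:3,:3]@np.array(p)+V[:3,3]; q=K@[q[0],-q[1],-q[2]]; return q[:2]/q[2]
E
python3 - <<'E'
from h import *
a=snap('top','t0.png');b=snap('side','s0.png')
print({k:np.round(v,3) for k,v in eyes.get_calibration('top').items()},{k:np.round(v,3) for k,v in eyes.get_calibration('side').items()})
print(manip.get_state())
E
```

```text
{'camera_matrix': array([[484.823,   0.   , 263.779],
       [  0.   , 484.823, 188.842],
       [  0.   ,   0.   ,   1.   ]]), 'view': array([[ 0.005, -1.   ,  0.003, -0.055],
       [ 0.998,  0.005,  0.068, -0.475],
       [-0.068,  0.003,  0.998, -1.172],
       [ 0.   ,  0.   ,  0.   ,  1.   ]])} {'camera_matrix': array([[402.756,   0.   , 255.378],
       [  0.   , 402.756, 186.116],
       [  0.   ,   0.   ,   1.   ]]), 'view': array([[ 0.94 , -0.341,  0.012, -0.479],
       [ 0.256,  0.729,  0.635, -0.123],
       [-0.226, -0.594,  0.772, -0.817],
       [ 0.   ,  0.   ,  0.   ,  1.   ]])}
{'clock': 0.1, 'qpos': array([ 1.03698857e+00,  2.76535377e-01,  1.50599690e+00,  4.27971261e-06,
        1.36071303e+00, -1.20961719e-01]), 'qd': array([ 0.00060979, -0.0004945 , -0.00095778, -0.00134234,  0.00268798,
       -0.0004646 ]), 'effort': array([ 2.06613848e-03, -4.17701912e+01, -2.46406138e+01,  1.87706091e-04,
        5.78812149e-03, -1.34996100e-05]), 'position': array([0.23045226, 0.52630575, 0.24152798]), 'ee_rot': array([-2.67701163e-04,  2.04960544e-01,  9.78769888e-01, -7.81764268e-04]), 'contact_force': array([-0.27221828, -0.60322087, -0.26586617]), 'moment': array([0.01798918, 0.01846802, 0.011537  ]), 'gripper_force': 0.0, 'width': 0.0853975572853154}
```

View pics/t0.png

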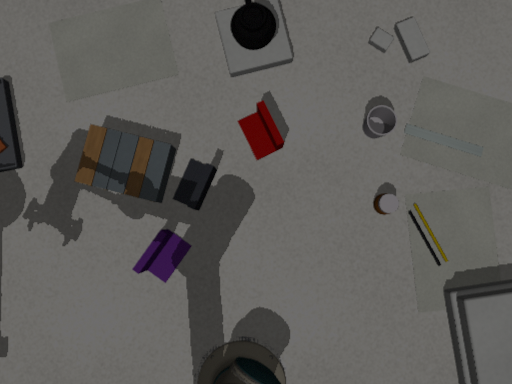

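View pics/s0.png

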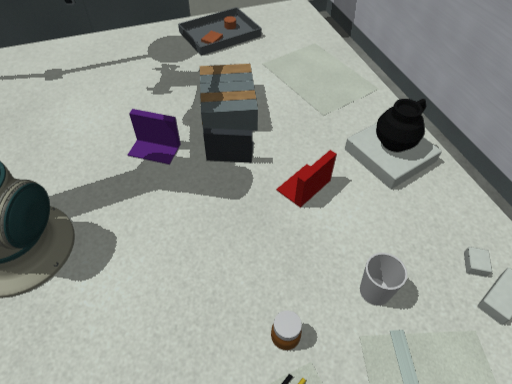

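Candidates for the bookend, by pixel in the top view: the dark one (195,185), beside the end of the row; the purple one (163,256); and the red one (262,131). Purple and red are excluded by the description, so I choose the dark one and check it in a close crop.

Run:
```python
from h import *
a=cv2.imread('pics/t0.png')[115:225,65:235];b=cv2.imread('pics/s0.png')[55:175,185:275]
f=lambda i,s:np.clip(cv2.resize(i,None,fx=s,fy=s,interpolation=cv2.INTER_CUBIC)*2.2,0,255).astype(np.uint8)
A=f(a,5)[:550,:];B=f(b,4)
# grey row-sep: two pictures, view stacked
c=np.zeros((550,A.shape[1]+0,3),np.uint8);c[:]=A[:550]
c=cv2.resize(c,None,fx=.5,fy=.5) if 0 else c
cv2.imwrite('pics/c0.png',cv2.resize(A,(510,330)) if 0 else A[:, 250:])
cv2.imwrite('pics/c0.png',np.hstack([f(a[:,50:],4),np.pad(f(b,3.6667)[:440],((0,0),(0,0),(0,0)))[:, :310]]))
```

```text
(no output)
```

View pics/c0.png

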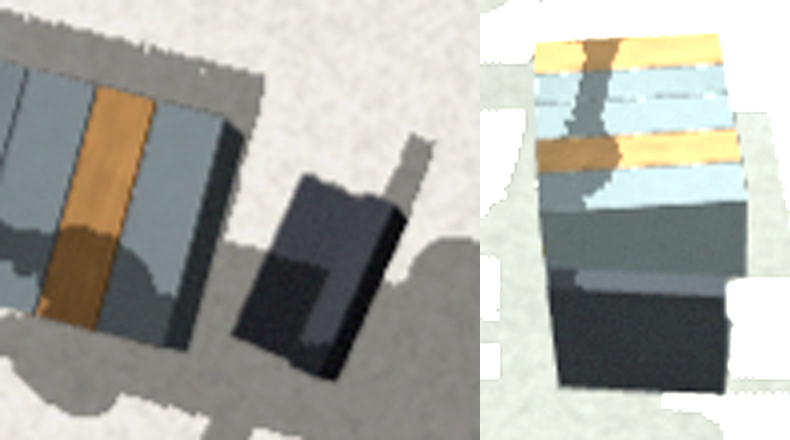

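The crop confirms it: dark steel, plate flat towards the row, foot upright. In the top view the heel edge runs (216,167)–(199,210) and the plate end (191,159)–(174,199). The row's bottom end edge runs (176,149)–(162,202).

Run:
```python
from h import *
P=lambda x,y,z:onz('top',115+x/4-.4,115+y/4-.4,z)[:2]
h1,h2,p1,p2=P(405,210,0),P(335,380,0),P(305,175,.004),P(235,335,.004)
r1,r2=P(230,118,.072),P(165,345,.072)
g1,g2=P(245,135,0),P(188,350,0)
for n,a,b in [('heel',h1,h2),('plate',p1,p2),('rowtop',r1,r2),('rowbot',g1,g2)]:
    d=a-b; print(n,a.round(4),b.round(4),np.linalg.norm(d).round(4),'mid',((a+b)/2).round(4),'edge deg',np.degrees(np.arctan2(d[1],d[0])).round(1))
print('depth',np.linalg.norm((h1+h2-p1-p2)/2))
# side check: toe top / heel corners in crop
Q=lambda x,y:(185+(x-480)/3.667-.4,55+y/3.667-.4)
for n,q,z in [('heelL',(560,387),0),('heelR',(726,394),0),('toeL',(552,290),.09),('toeR',(727,297),.09)]:
    print(n,onz('side',*Q(*q),z).round(4))
for n,px,z in [('cup',(381,121),.085),('tub',(386,204),.06)]: print(n,onz('top',*px,z).round(3))
print('purple',onz('top',163,256,0),'red',onz('top',262,131,0))
```

```text
heel [0.5304 0.067 ] [0.4244 0.1091] 0.114 mid [0.4774 0.088 ] edge deg -21.7
plate [0.5515 0.1289] [0.4518 0.1707] 0.1081 mid [0.5016 0.1498] edge deg -22.7
rowtop [0.576  0.1633] [0.4425 0.1988] 0.1382 mid [0.5093 0.1811] edge deg -14.9
rowbot [0.5769 0.1673] [0.4425 0.2003] 0.1384 mid [0.5097 0.1838] edge deg -13.8
depth 0.0663672782163805
heelL [0.4224 0.1071 0.    ]
heelR [0.5238 0.0649 0.    ]
toeL [0.4238 0.1034 0.09  ]
toeR [0.523  0.0623 0.09  ]
cup [ 0.631 -0.325  0.085]
tub [ 0.438 -0.341  0.06 ]
purple [0.30993117 0.19438334 0.        ] red [ 0.62183694 -0.04751247  0.        ]
```

Call:
drive_tool --rows '[[[0,0,-0.18],[3.3,-4.8,0],5],[[0,0,-0.18],[3.3,-4.8,0],5],[[0,0,-0.18],[3.3,-4.8,0],5],[[0,0,-0.18],[3.3,-4.8,0],5],[[0,0,-0.18],[3.3,-4.8,0],5],[[0,0,-0.18],[3.3,-4.8,0],5],[[0,0,-0.18],[3.3,-4.8,0],5],[[0,0,-0.18],[3.3,-4.8,0],5]]'

```text
clock: 1.1
position: [0.4953, 0.141, 0.2421]
ee_rot: [-0.0, 0.801, 0.598, 0.0]
contact_force: [0.2, 0.5, -0.7]
width: 0.05
gripper_force: 0.0
```

Call:
drive_tool --rows '[[[0,0,-0.096],[0,-0.3,-5],5],[[0,0,0],[0,0,-5],5],[[0,0,0],[0,0,-4],5],[[0,0,0],[0,0,-3],5],[[0,0,0],[0,0,0],5]]'

```text
clock: 1.72
position: [0.4924, 0.1393, 0.0701]
ee_rot: [-0.001, 0.827, 0.562, -0.003]
contact_force: [0.2, 1.3, 0.0]
width: 0.0503
gripper_force: 0.0
```

Run:
```python
from h import *
a=snap('top','t1.png')[90:240,110:260];b=snap('side','s1.png')[60:210,150:300]
f=lambda i:np.clip(cv2.resize(i[:,:,::-1],(400,400),interpolation=cv2.INTER_CUBIC)*2.0,0,255).astype(np.uint8)
cv2.imwrite('pics/c1.png',np.hstack([f(a),f(b)]))
```

```text
(no output)
```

View pics/c1.png

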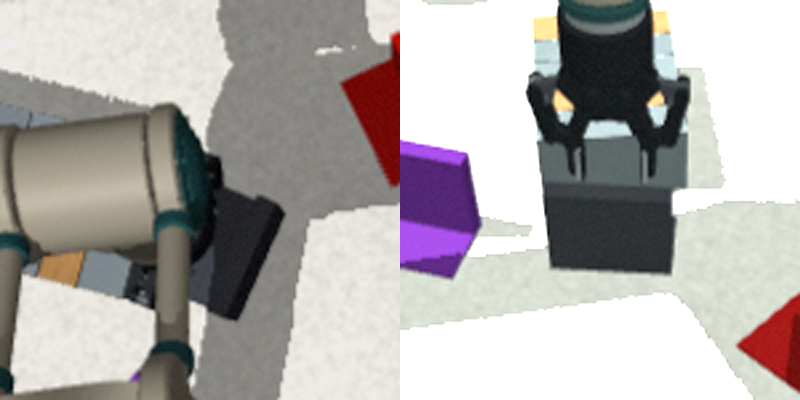

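The picture shows the tips just behind the foot's top edge (side crop, tips at (577,178) and (650,178)), centred on the foot and clear of the row. I start pushing.

Call:
drive_tool --rows '[[[0,0,0],[-0.3,-0.75,0],5],[[0,0,0],[-0.3,-0.75,0],5],[[0,0,0],[-0.3,-0.75,0],5],[[0,0,0],[-0.2,-0.5,0],5],[[0,0,0],[-0.2,-0.5,0],5],[[0,0,0],[-0.2,-0.5,0],5],[[0,0,0],[-0.1,-0.3,0],5],[[0,0,0],[0,0,0],5]]'

```text
clock: 2.82
position: [0.4785, 0.099, 0.0722]
ee_rot: [0.0, 0.827, 0.562, -0.0]
contact_force: [0.2, 0.5, 0.1]
width: 0.0501
gripper_force: 0.3
```

Run:
```python
from h import *
a=snap('top','t2.png')[90:240,110:260];b=snap('side','s2.png')[60:210,150:300]
f=lambda i:np.clip(cv2.resize(i[:,:,::-1],(400,400),interpolation=cv2.INTER_CUBIC)*2.0,0,255).astype(np.uint8)
cv2.imwrite('pics/c2.png',np.hstack([f(a),f(b)]))
```

```text
(no output)
```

View pics/c2.png

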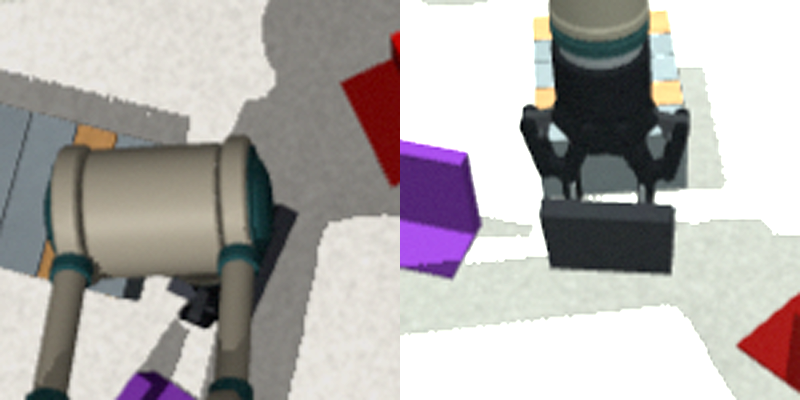

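Call:
drive_tool --rows '[[[0,0,0],[-0.2,-0.5,0],5],[[0,0,0],[-0.2,-0.5,0],5],[[0,0,0],[-0.2,-0.5,0],5],[[0,0,0],[-0.2,-0.5,0],5],[[0,0,0],[-0.2,-0.5,0],5],[[0,0,0],[-0.2,-0.5,0],5],[[0,0,0],[-0.2,-0.5,0],5],[[0,0,0],[-0.2,-0.5,0],5]]'

```text
clock: 3.92
position: [0.4627, 0.059, 0.0724]
ee_rot: [0.0, 0.827, 0.562, 0.0]
contact_force: [-0.3, -0.5, 0.4]
width: 0.0501
gripper_force: 0.0
```

Run:
```python
from h import *
a=snap('top','t3.png')[90:240,110:260];b=snap('side','s3.png')[60:210,150:300]
f=lambda i:np.clip(cv2.resize(i[:,:,::-1],(400,400),interpolation=cv2.INTER_CUBIC)*2.0,0,255).astype(np.uint8)
cv2.imwrite('pics/c3.png',np.hstack([f(a),f(b)]))
```

```text
(no output)
```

View pics/c3.png

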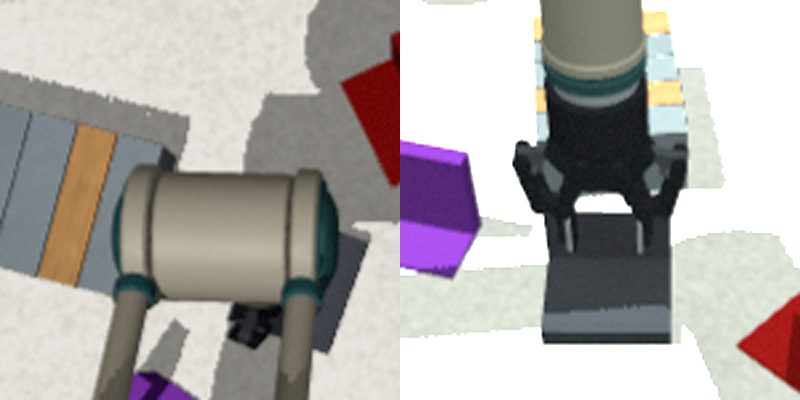

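Upright now: it stands on its foot, the plate is vertical behind the fingers, and the toe edge is at side-crop (545–670, 340). I go out past the toe and measure from there.

Call:
drive_tool --rows '[[[0,0,0],[-1,-2.5,0.5],5],[[0,0,0],[-1,-2.5,0],5],[[0,0,0],[-1,-2.5,0],5],[[0,0,0],[-1,-2.5,0],5],[[0,0,0],[0,-1,0],5],[[0,0,0],[0,0,0],5]]'

```text
clock: 4.78
position: [0.4234, -0.0511, 0.0775]
ee_rot: [0.0, 0.828, 0.561, 0.0]
contact_force: [0.9, -0.3, -0.6]
width: 0.0498
gripper_force: 0.0
```

Run:
```python
from h import *
a=snap('top','t4.png')[110:220,140:250];b=snap('side','s4.png')[90:200,180:290]
f=lambda i:np.clip(cv2.resize(i[:,:,::-1],(400,400),interpolation=cv2.INTER_CUBIC)*2.4,0,255).astype(np.uint8)
cv2.imwrite('pics/c4.png',np.hstack([f(a),f(b)]))
```

```text
(no output)
```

View pics/c4.png

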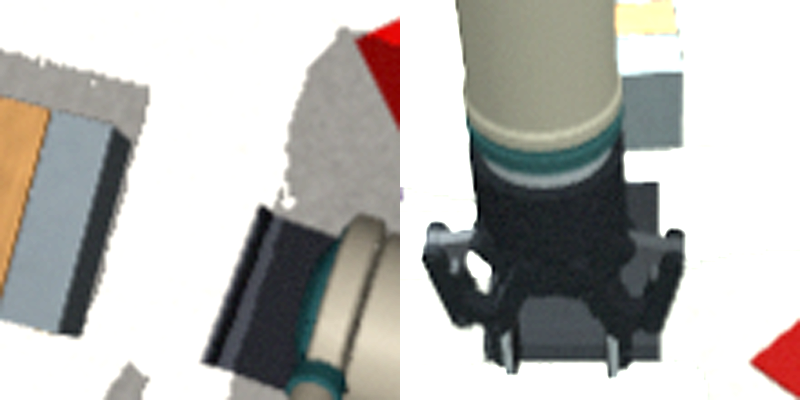

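Run:
```python
from h import *
s=400/110
P=lambda x,y,z:onz('top',140+x/s-.4,110+y/s-.4,z)[:2]
a,b=P(262,205,.072),P(203,362,.072); m=(a+b)/2; d=a-b; e=d/np.linalg.norm(d); u=np.array([-e[1],e[0]])
r1,r2=P(114,126,.072),P(62,333,.072); rd=r1-r2; re=rd/np.linalg.norm(rd); n=np.array([-re[1],re[0]]); rm=(r1+r2)/2
print('plate',m,np.linalg.norm(d),np.degrees(np.arctan2(*e[::-1])),'row',rm,np.linalg.norm(rd),np.degrees(np.arctan2(*re[::-1])))
print('gap corners',(rm-a)@n,(rm-b)@n,'lateral',(m-rm)@re,'toe',m-.09*u)
t=manip.get_state()['position'][:2]; print('tool rel toe: along',(m-.09*u-t)@u,'lat',(t-m)@e)
```

```text
plate [0.47426471 0.08814664] 0.10761524314031787 -19.845650368657527 row [0.50872979 0.18149299] 0.13742177828539603 -13.004784059720729
gap corners 0.10511703918522465 0.0922987537903589 lateral -0.012575147757334763 toe [0.44371083 0.00349169]
tool rel toe: along 0.05758580224882145 lat -0.0010518822251744772
```

Call:
drive_tool --rows '[[[0,0,0],[0,0,-3],5],[[0,0,0],[0,0,-2],5],[[0,0,0],[0,0,-0.5],5],[[0,0,0],[0,0,-0.5],5],[[0,0,0],[0,0,-0.2],5],[[0,0,0],[0,0,0],5]]'

```text
clock: 5.62
position: [0.423, -0.0508, 0.0157]
ee_rot: [0.0, 0.827, 0.562, 0.0]
contact_force: [0.5, -1.0, -1.0]
width: 0.0499
gripper_force: 0.0
```

Call:
drive_tool --rows '[[[0,0,0],[0.4,1.0,-0.3],5],[[0,0,0],[0.4,1.0,0],5],[[0,0,0],[0.4,1.0,0],5],[[0,0,0],[0.3,0.8,0],5],[[0,0,0],[0.2,0.6,0],5],[[0,0,0.015],[0.25,0.75,0],5],[[0,0,0.02],[0.25,0.75,0],5],[[0,0,0.02],[0.25,0.75,0],5]]'

```text
clock: 6.62
position: [0.4473, 0.016, 0.0123]
ee_rot: [0.0, 0.811, 0.585, -0.0]
contact_force: [0.0, -3.2, -0.6]
width: 0.0501
gripper_force: 1.7
```

Call:
drive_tool --rows '[[[0,0,0.015],[0.25,0.75,0],5],[[0,0,0.015],[0.25,0.75,0],5],[[0,0,0.015],[0.25,0.75,0],5],[[0,0,0.015],[0.25,0.75,0],5],[[0,0,0.01],[0.25,0.75,0],5],[[0,0,0],[0.25,0.75,0],5],[[0,0,0],[0.25,0.75,0],5],[[0,0,0],[0.2,0.6,0],5]]'

```text
clock: 7.62
position: [0.4667, 0.0748, 0.0123]
ee_rot: [-0.0, 0.791, 0.612, -0.0]
contact_force: [-1.1, -3.0, -0.0]
width: 0.0502
gripper_force: 1.9
```

Run:
```python
from h import *
a=snap('top','t5.png')[110:220,130:240];b=snap('side','s5.png')[80:190,170:280]
f=lambda i:np.clip(cv2.resize(i[:,:,::-1],(400,400),interpolation=cv2.INTER_CUBIC)*2.4,0,255).astype(np.uint8)
cv2.imwrite('pics/c5.png',np.hstack([f(a),f(b)]))
```

```text
(no output)
```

View pics/c5.png

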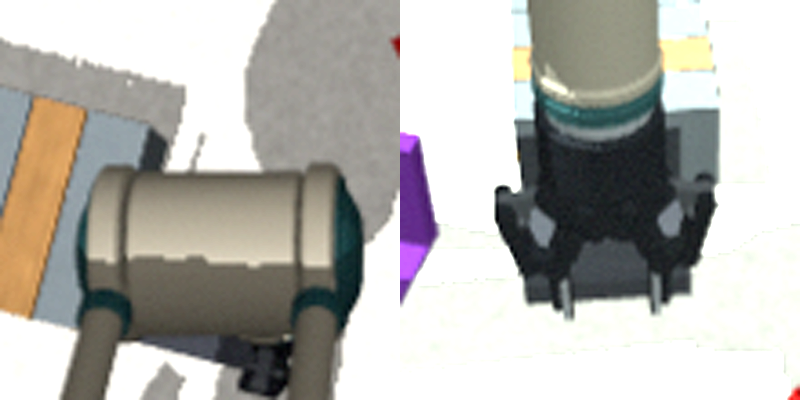

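The bookend is close to the row and roughly parallel to it, with the fingers on the toe end face (side crop, row 300). I push slowly until it seats.

Call:
drive_tool --rows '[[[0,0,0],[0.08,0.3,0],5],[[0,0,0],[0.08,0.3,0],5],[[0,0,0],[0.08,0.3,0],5],[[0,0,0],[0.05,0.2,0],5],[[0,0,0],[0,0,0],5]]'

```text
clock: 8.35
position: [0.4697, 0.0854, 0.0124]
ee_rot: [0.0, 0.791, 0.612, 0.0]
contact_force: [-1.6, -3.2, 1.3]
width: 0.0499
gripper_force: 1.5
```

Call:
drive_tool --rows '[[[0,0,0],[0.05,0.2,0],5],[[0,0,0],[0.05,0.2,0],5],[[0,0,0],[0,0,0],5]]'

```text
clock: 8.72
position: [0.4705, 0.0885, 0.0124]
ee_rot: [0.001, 0.79, 0.613, -0.001]
contact_force: [-1.3, -7.3, 2.2]
width: 0.0497
gripper_force: 4.0
```

Force is rising: first contact with the row.

Call:
drive_tool --rows '[[[0,0,0],[0.05,0.2,0],5],[[0,0,0],[0.02,0.1,0],5],[[0,0,0],[0,0,0],5]]'

```text
clock: 9.1
position: [0.471, 0.0887, 0.0124]
ee_rot: [0.002, 0.789, 0.614, -0.002]
contact_force: [-1.3, -18.8, 4.2]
width: 0.0502
gripper_force: 9.5
```

Call:
drive_tool --rows '[[[0,0,0],[0.02,0.1,0],5],[[0,0,0],[0,0,0],5],[[0,0,0],[-0.1,-0.4,0],5],[[0,0,0],[-0.5,-1.5,0],5],[[0,0,0],[-1,-3,0],5],[[0,0,0],[-1,-4,3],5],[[0,0,0],[-1,-5,4],5],[[0,0,0],[0,-5,4],5]]'

```text
clock: 10.1
position: [0.4346, -0.0933, 0.1208]
ee_rot: [-0.001, 0.791, 0.612, 0.0]
contact_force: [1.5, -0.1, -0.4]
width: 0.0501
gripper_force: 0.0
```

Run:
```python
from h import *
a=snap('top','t6.png')[110:220,130:240];b=snap('side','s6.png')[60:170,170:280]
f=lambda i:np.clip(cv2.resize(i[:,:,::-1],(400,400),interpolation=cv2.INTER_CUBIC)*2.4,0,255).astype(np.uint8)
cv2.imwrite('pics/c6.png',np.hstack([f(a),f(b)]))
```

```text
(no output)
```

View pics/c6.png

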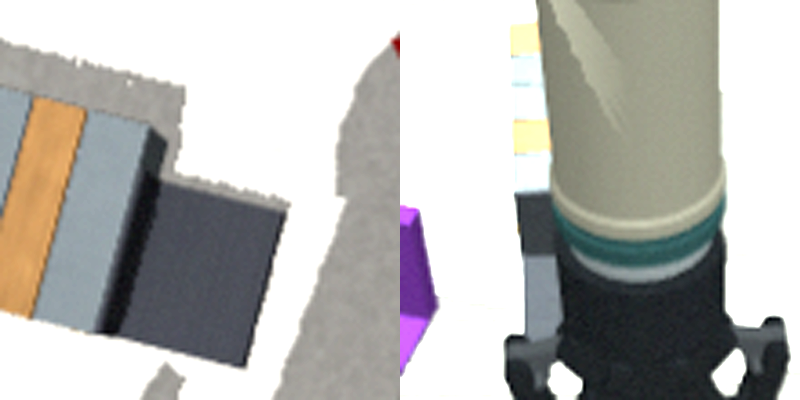

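The plate appears flush: the row's top edge runs (152,124)–(100,332) and the toe edge (288,208)–(245,367). I check it numerically.

Run:
```python
from h import *
s=400/110
P=lambda x,y,z:onz('top',130+x/s-.4,110+y/s-.4,z)[:2]
a,b=P(288,208,.018),P(245,367,.018); r1,r2=P(152,124,.072),P(100,332,.072)
re=(r1-r2)/np.linalg.norm(r1-r2); n=np.array([-re[1],re[0]]); e=a-b
ang=lambda v:np.degrees(np.arctan2(v[1],v[0])).round(2)
print('angles',ang(e),ang(re),'toe to row',(r1-a)@n,(r1-b)@n,'len',np.linalg.norm(e))
im=cv2.imread('pics/t6.png').astype(int).sum(2)//3
for v in (162,175,190): print(v,im[v,150:185])
print([proj('top',(*(r2+re*k+0*n),.072)).round(1) for k in (.03,.07,.11)])
```

```text
angles -14.37 -12.94 toe to row 0.09111813524730106 0.0883632460330622 len 0.1107897158300572
162 [68 68 68 67 68 70 69 69 69 70 70 69 69 69 68 70 48 29 17 10  9  8  8 13
 30 32 32 33 33 34 33 36 37 42 47]
175 [68 67 67 68 67 68 68 68 68 69 68 69 53 38 24 12  9  8  8 13 16 30 32 33
 34 33 33 32 34 33 33 33 34 34 33]
190 [66 68 67 68 68 68 67 69 53 35 23 13  6  9  9 12 26 33 33 34 35 33 35 35
 33 34 32 35 35 32 35 34 35 36 34]
[array([160.2, 188.4]), array([164.4, 171.8]), array([168.5, 155.3])]
```

Run:
```python
from h import *
im=cv2.imread('pics/t6.png').astype(float).mean(2)
def edge(lo,hi,t,rows,up,z):
    Q=[]
    for v in rows:
        s=im[v,lo:hi]; x=[i for i in range(len(s)-1) if (s[i]-t)*(s[i+1]-t)<0]
        if x: i=x[0] if not up else x[-1]; Q.append(onz('top',lo+i+(t-s[i])/(s[i+1]-s[i]),v,z)[:2])
    Q=np.array(Q); vx,vy,x,y=cv2.fitLine(Q.astype(np.float32),cv2.DIST_HUBER,0,1e-4,1e-4).ravel()
    if vx<0: vx,vy=-vx,-vy
    r=(Q-[x,y])@[-vy,vx]; return np.array([x,y]),np.array([vx,vy]),np.std(r),len(Q)
R=edge(150,180,40,range(150,199),False,.072)
T=edge(190,215,50,range(172,206),True,.018)
for L in (R,T): print(L,np.degrees(np.arctan2(L[1][1],L[1][0])))
n=np.array([-R[1][1],R[1][0]]); print((R[0]-T[0])@n)
```

```text
(array([0.5015005 , 0.18411191], dtype=float32), array([ 0.97088003, -0.23956613], dtype=float32), np.float64(0.0002660026621993207), 49) -13.860934
(array([0.46847624, 0.09825942], dtype=float32), array([ 0.97066414, -0.24043955], dtype=float32), np.float64(0.00044112910167426537), 34) -13.912482
0.091263965
```

The fitted edges are parallel to within 0.1°, and the toe is 91 mm from the row against a nominal 90 mm, so the plate is flat against it. The arm is clear, so I hand in.

```bash
python3 -c "
from rig import job
print(job.sign_off())"
```

```text
the job is handed in; nothing more can be done
None
```

The bookend was tipped upright onto its foot and pushed along the table until its plate stood flat against the end of the row; nothing was gripped or lifted, the cup and jar were never approached, and the job was handed in at about 10 s on the robot's clock.

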